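Fish out the lost tin, load the sample shaker and set its selector

ROBOT

A 7-joint arm with a two-finger parallel gripper is mounted at the origin on the work surface. World frame = base frame: x ahead of the robot, y to its left, z up, the work surface at z = 0. Lengths are in mm, angles in rad, forces in N, time in s.
With the tool pointing down it reaches from about 400 to 875 mm from the base axis. Payload 4.4 kg.
Tool frame: the origin (TCP) lies where the fingers leave the gripper's body, on its centre line; the fingertips stand 73 mm ahead of it and the grasp point (between the pads) lies 54 mm ahead of it; z points along the fingers, y is the line along which they close (so a half turn about z gives the same grasp; the last joint's range is limited). The gripper opens to 85 mm and grips with 20 to 120 N. Pads are 22 mm wide; open, the fingers measure 114 mm over their backs; the gripper's body (76 mm by 85 mm) begins 54 mm behind the grasp point. The pads swing forward as they close: fully open they stand 13 mm farther back than shut.
Start: joints at [-1.33, 0.628, 0.038, 1.517, -0.027, 0.996, -0.02], TCP at [196.285, 619.669, 303.913] pointing down, gripper open.
Joint ranges: [-3.06, 3.06], [-0.37, 2.12], [-1.25, 1.32], [0.18, 2.47], [-1.1, 4.24], [0.23, 1.98], [-2.94, 2.94]. Speed limits (rad/s): [2.57, 2.57, 3.14, 3.14, 3.14, 3.14, 3.14].

INTERFACE

Orientations are given as [roll, pitch, yaw] about the fixed x, y, z axes, in that order (R = Rz(yaw) Ry(pitch) Rx(roll)).
In Python, from cell import ctrl gives the robot as it stands.
- The arm moves only by the tool send_rows, never from a script. Its argument "rows" is a list that holds one entry, the list of rows, each a list of 6 numbers: the shift along the tool's x, y, z in cm, then the turn, a rotation vector about the tool's x, y, z in rad. In form: [[[tx, ty, tz, wx, wy, wz], ...]]. A call has 1 to 10 rows; each row is the pose to reach, as a shift and turn from the pose commanded when the call began, along the tool's axes at that moment; what a row does not reach only later rows make up. A row lasts 1/10 s, in which the tool goes at most 50 mm and 8.59 degrees, less where a joint would pass 70% of its speed; a pose out of reach is approached as far as the arm can. A call with a gripper value outside its range is refused whole. "grip" is the closure in counts, from 0 (fully open) to 255 (shut), set as the call begins (left out, the last holds). The fingers move at their own pace and stop on an object; the grip force is fixed at half the most. Time passes only in rows, so rows that repeat a pose let the fingers close. It gives the time, the measured TCP pose, the force, the opening and the grip force at its end, in the units of the state.
- ctrl.read_state(): the state, without advancing time (a new reading comes with each control period).
- ctrl.get_image(name): name is "scene" or "top"; returns a dict with "pixels" (480x640x3 uint8, red, green, blue), "fx", "fy", "cx", "cy" (pixels), "extrinsics" (4x4, takes a point from camera to world coordinates). Camera axes: x right, y up, looking along -z (the intrinsics and any distortion apply to the point x, -y, -z); pixel columns grow to the right and rows downward; lengths in mm; the calibration is good to about 2 mm. A picture is of the moment at which its call begins. There is no depth.
- ctrl.finish_job(): hands the job in; it is judged then, once.
The state is a dict: "clock": time; "qpos": joint angles; "qd": joint speeds; "tau": joint torques, N m; "eef_pos": TCP position; "tool_rot": TCP orientation; "force": force on the tool from outside, world axes, zero at the start; "torque": the same for the moment, N m; "width": finger opening in mm; "gripper_force": force on a finger pad.
Only numpy, scipy, OpenCV 4.12 (cv2) and the standard library are available. Lean on these libraries where they do the work, as an engineer would, in place of code of your own. Each camera call takes 0.05 s, during which the arm holds its last target. There are 200 camera calls.

TASK

One sample tin has fallen into the narrow gap between the orange cartons: draw it out with the blue-handled hook (not with the fingers), and put the hook back on its rest. Stand that tin and every other sample tin on the bench (one to three) upright in the shaker's tray, turn the selector back until it stands one click above the red zero mark for each tin in the tray, then press the green start button fully in. Leave everything else on the bench where it is.

Things in the scene. Friction and masses are not known exactly. Their poses are not given: they have to be found in the camera images.
- cartons: two heavy orange cartons (fixed), each 130 x 220 x 120 mm tall (x, y, z), side by side in x with a 52 mm wide gap between them; a white box (312 x 30 x 120 mm) closes the gap's -y end. Origin on the bench in the middle of the gap; the gap runs along this body's y from y = -110 mm (closed) to y = +110 mm (open), and is open above; the +y face of the cartons is at y = +110 mm.
- lost_tin: sample tin, white with a blue band and an orange lid, upright cylinder 44 mm in diameter and 40 mm tall, about 90 g; origin at the centre of its underside, z up. This is the one that starts on the bench inside the cartons' gap, and is always present; the gripper does not fit in to reach it.
- tin_a: sample tin, white with a blue band and an orange lid, upright cylinder 44 mm in diameter and 40 mm tall, about 90 g; origin at the centre of its underside, z up. It starts on the open bench; may be absent.
- tin_b: sample tin, white with a blue band and an orange lid, upright cylinder 44 mm in diameter and 40 mm tall, about 90 g; origin at the centre of its underside, z up. It starts on the open bench; may be absent.
- tin_c: sample tin, white with a blue band and an orange lid, upright cylinder 44 mm in diameter and 40 mm tall, about 90 g; origin at the centre of its underside, z up. It starts on the open bench; may be absent.
- hook: rake hook, 120 g: a blue grip bar 14 x 160 x 14 mm (along its y), origin at the bar's centre, z up; at the bar's -y end a steel rod of 8 mm diameter leaves it and is bent straight down at y = -100 mm, ending in a shallow cup-shaped foot. It starts in the stand, bar level, rod hanging outside the stand's -y upright.
- hook_foot (a point): middle of the hook's foot, at (0, -100, -142) mm in the hook's frame: a 6 mm round bar 24 mm long across (along the hook's x), whose ends bend 10 mm forward to +y, 40 mm wide over all; pulled towards the hook's +y it cups a tin and drags it upright. Its underside is 4 mm below this point (146 mm below the bar's centre).
- stand: rest for the hook (fixed): foot plate 70 x 140 x 8 mm, two uprights at y = -50 and +50 mm (12 mm thick in y), each 150 mm tall with a fork on top, 26 mm wide in x, whose prongs rise 14 mm beside the bar; origin on the bench.
- stand_rest (a point): where the centre of the hook's bar lies when it rests in both forks, 157 mm above the bench; axes as the stand's, the bar along y with the rod at -y.
- tray_in (a point): centre of the inner floor of the shaker's square tray (fixed, floor about 60 mm above the bench), 180 x 180 mm inside, rim 5 mm thick and 15 mm above the floor; room for four tins, two by two. Axes as the shaker's: the control console (90 x 240 mm, top 45 mm above the bench) lies on the -x side, with the selector and the button.
- selector (a joint): angle of the selector, rad: 0 at the red mark, each click is 0.5236 rad (30 degrees), eight clicked positions 0 to 7, growing clockwise seen from above. It snaps to the nearest click when let go, needs at most about 0.1 N m, and starts at position 5, 6 or 7.
- selector_grip (a point): on the selector's upright axis, 28 mm above the console, 11 mm below the top of the knob's bar grip (44 mm long, 14 mm wide, 30 mm tall on a 48 mm disc). This point turns with the knob: the bar lies along its x, and the white pointer is at its -x end. At 0 it points to the shaker's -x.
- start_button (a joint): travel of the green start button, m: 0 out, 0.006 fully in; springs back; about 5 N when fully in.
- start_button_top (a point): middle of the top of the green button, 30 mm in diameter, on the console; pressed straight down.
- green_bottle: green bottle, 60 mm diameter, 150 mm tall (bystander, leave alone); origin at the centre of its underside.
- blue_bottle: blue bottle, 60 mm diameter, 150 mm tall (bystander, leave alone); origin at the centre of its underside.
- tape_roll: roll of tape, 60 mm outer diameter, 24 mm tall, lying on top of the carton nearer to the robot (bystander, leave alone); origin at the centre of its underside.
- grey_can: grey can, 66 mm diameter, 90 mm tall (bystander, leave alone); origin at the centre of its underside.
- sanding_block: cork sanding block 70 x 40 x 30 mm (bystander, leave alone); origin at the centre of its underside.
- roller_box: small orange box 150 x 80 x 50 mm (bystander, leave alone); origin at the centre of its underside.
- filler_knife: filler knife lying flat, handle to its -x (bystander, leave alone); origin at the centre of its underside.
Not all that is in view belongs to the job. Leave any turquoise look-alike of the stand alone.

How it is judged (in metres and radians):
On the way, in this order (a step that is already met when the one before it is completed fails the run):
1. the hook touches the lost tin inside the gap (contact force between hook and lost_tin above 0.03 N and y of lost_tin in the frame of cartons below 0.09 m).
2. the lost tin stands on the bench clear of the gap (y of lost_tin in the frame of cartons above 0.135 m and angle between lost_tin's own z axis and vertical below 0.15 rad), for 0.1 s.
3. all tins present stand in the tray and the selector is at their number of clicks (x of lost_tin in the frame of tray_in between -0.085 and 0.085 m and y of lost_tin in the frame of tray_in between -0.085 and 0.085 m and z of lost_tin in the frame of tray_in between -0.006 and 0.01 m and angle between each of lost_tin, tin_a, tin_b, tin_c's own z axis and vertical below 0.15 rad and x of tin_a in the frame of tray_in between -0.085 and 0.085 m and y of tin_a in the frame of tray_in between -0.085 and 0.085 m and z of tin_a in the frame of tray_in between -0.006 and 0.01 m and x of tin_b in the frame of tray_in between -0.085 and 0.085 m and y of tin_b in the frame of tray_in between -0.085 and 0.085 m and z of tin_b in the frame of tray_in between -0.006 and 0.01 m and x of tin_c in the frame of tray_in between -0.085 and 0.085 m and y of tin_c in the frame of tray_in between -0.085 and 0.085 m and z of tin_c in the frame of tray_in between -0.006 and 0.01 m and value of joint selector between 0.8872 and 2.2544 rad and (value of joint selector between 0.8872 and 1.2072 rad or value of joint selector between 1.4108 and 1.7308 rad or value of joint selector between 1.9344 and 2.2544 rad) and (value of joint selector above 1.8326 rad or (height (world z) of tray_in above -9 m and height (world z) of tin_a below -9 m) or (height (world z) of tray_in above -9 m and height (world z) of tin_b below -9 m) or (height (world z) of tray_in above -9 m and height (world z) of tin_c below -9 m)) and (height (world z) of tin_a above -9 m or value of joint selector below 1.8326 rad) and (height (world z) of tin_b above -9 m or value of joint selector below 1.8326 rad) and (height (world z) of tin_c above -9 m or value of joint selector below 1.8326 rad) and (height (world z) of any of tin_a, tin_b above -9 m or value of joint selector below 1.309 rad) and (height (world z) of any of tin_a, tin_c above -9 m or value of joint selector below 1.309 rad) and (height (world z) of any of tin_b, tin_c above -9 m or value of joint selector below 1.309 rad) and (value of joint selector above 1.309 rad or (height (world z) of tray_in above -9 m and height (world z) of tin_a below -9 m) or (height (world z) of tray_in above -9 m and height (world z) of tin_b below -9 m)) and (value of joint selector above 1.309 rad or (height (world z) of tray_in above -9 m and height (world z) of tin_a below -9 m) or (height (world z) of tray_in above -9 m and height (world z) of tin_c below -9 m)) and (value of joint selector above 1.309 rad or (height (world z) of tray_in above -9 m and height (world z) of tin_b below -9 m) or (height (world z) of tray_in above -9 m and height (world z) of tin_c below -9 m))), for 0.3 s.
4. the start button is pressed fully in (value of joint start_button above 0.0045 m), for 0.05 s.
At the end, for the whole second after the job is handed in: Every tin present stands upright (0.15 rad), at rest, on the tray floor, within 85 mm of its centre in x and y; selector within 0.16 rad of 0.5236 x number of tins; button pressed after that; hook in its rest, bar centre within 20 mm, level and aligned within 0.15 rad (all of step 3 and linear speed of each of lost_tin, tin_a, tin_b, tin_c, hook below 0.03 m/s and distance between hook and stand_rest below 0.02 m and angle between hook's own z axis and vertical below 0.15 rad and angle between the y axis of hook and the y axis of stand, either way round below 0.15 rad); the robot touches nothing.
It fails at once if the fingers touch the lost tin while it is in the gap (contact force between the fingers and lost_tin above 0.5 N and y of lost_tin in the frame of cartons below 0.1 m).
It fails at once if something else on the bench is moved more than 50 mm (distance of any of green_bottle, blue_bottle, tape_roll, grey_can, sanding_block, roller_box, filler_knife from where it was at the start of the episode above 0.05 m).
Of tin_a, tin_b, tin_c only 1 to 3 are there at a start; the rules pass over those that are not, and their reading is None.
At some moment in a run one of tin_a, tin_b, tin_c may be knocked a few centimetres aside while the robot is not near it.
It also fails if it takes over 208 s, if anything falls off the work surface, if the arm or the gripper's body presses on something with over 40 N, if the wrist force passes 120 N, or if a joint passes its speed limit or range.

## Working session

There is one attempt and no reset: what is moved stays moved. The work goes in short steps, Python scripts to look and compute and a tool call to move; the robot and the scene stay as the last step left them, time stands still between calls to the robot, and variables do not carry over. Pictures are saved under pics/ and viewed, at most 14 in all, crops included, and the job is handed in when it is done.

Besides the shell and the picture viewer there is one more tool, called after "Request:" by a JSON object that holds its "api" and its "payload". send_rows: Moves the arm, as the interface text tells. Its arguments: {"type":"object","properties":{"rows":{"type":"array","items":{"type":"array","items":{"type":"array","items":{"type":"number"}}}},"grip":{"type":"number"}},"required":["rows"]}

```bash
ls; mkdir -p pics
cat > h.py <<'E'
import numpy as np, cv2
from cell import ctrl
def snap(cam,name=None,crop=None,scale=1):
    im=ctrl.get_image(cam); np.savez(f'/tmp/{cam}.npz',**im)
    if name:
        p=im['pixels'][:,:,::-1]
        if crop: x0,y0,x1,y1=crop; p=p[y0:y1,x0:x1]
        cv2.imwrite(f'pics/{name}.png',cv2.resize(p,None,fx=scale,fy=scale,interpolation=cv2.INTER_CUBIC))
    return im
def load(cam): return np.load(f'/tmp/{cam}.npz')
def w(im,u,v,z):
    E=im['extrinsics']; d=E[:3,:3]@np.array([(u-im['cx'])/im['fx'],-(v-im['cy'])/im['fy'],-1.]); o=E[:3,3]
    return (o+d*(z-o[2])/d[2]).round(1)
def px(im,p):
    E=im['extrinsics']; c=E[:3,:3].T@(np.array(p,float)-E[:3,3])
    return (im['fx']*c[0]/-c[2]+im['cx']).round(1),(im['fy']*-c[1]/-c[2]+im['cy']).round(1)
E
python3 - <<'E'
from h import *
for c in('scene','top'):
    im=snap(c,c+'0',scale=1.25); print(c,im['fx'],im['fy'],im['cx'],im['cy'],im['extrinsics'].round(3).tolist(),[k for k in im])
print(ctrl.read_state())
E
```

```text
pics
scene 515.3384319984542 515.3384319984542 311.4146383617886 236.09000969957822 [[0.066, -0.785, 0.616, 1292.806], [0.998, 0.043, -0.052, -13.49], [0.014, 0.618, 0.786, 1093.245], [0.0, 0.0, 0.0, 1.0]] ['pixels', 'fx', 'fy', 'cx', 'cy', 'extrinsics']
top 446.2627305457341 446.2627305457341 318.761499152039 238.05048134653893 [[-0.03, 0.997, -0.068, 434.574], [-0.999, -0.031, -0.018, 58.679], [-0.02, 0.067, 0.998, 993.713], [0.0, 0.0, 0.0, 1.0]] ['pixels', 'fx', 'fy', 'cx', 'cy', 'extrinsics']
{'clock': 0.1, 'qpos': array([-1.32979219,  0.62924435,  0.03844204,  1.5182858 , -0.02700196,
        0.99629659, -0.01998242]), 'qd': array([ 0.00141035, -0.00248605,  0.00023051, -0.00228752,  0.00024321,
       -0.00133912,  0.00072778]), 'tau': array([ 2.62462032e-03, -5.64537334e+01,  1.23028859e+00, -1.93974870e+01,
        1.12595275e-02,  5.40375273e-03,  1.05736424e-05]), 'eef_pos': array([196.14303306, 619.23453895, 303.08121484]), 'tool_rot': array([-3.13987642e+00,  1.39542454e-05,  2.83480684e+00]), 'force': array([0.20254197, 0.06840368, 0.140071  ]), 'torque': array([-0.00978742,  0.01015931,  0.01000787]), 'gripper_force': 0.0, 'width': 85.20937714880866}
```

View pics/scene0.png

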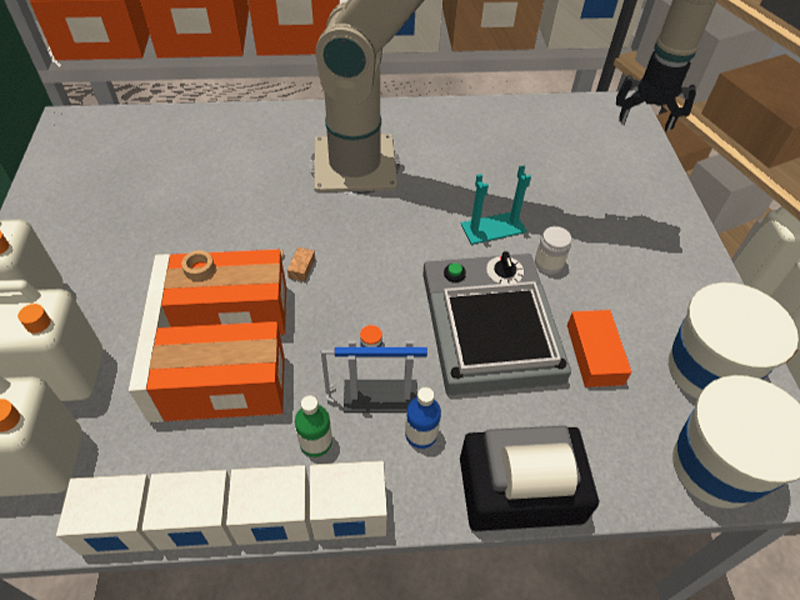

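View pics/top0.png

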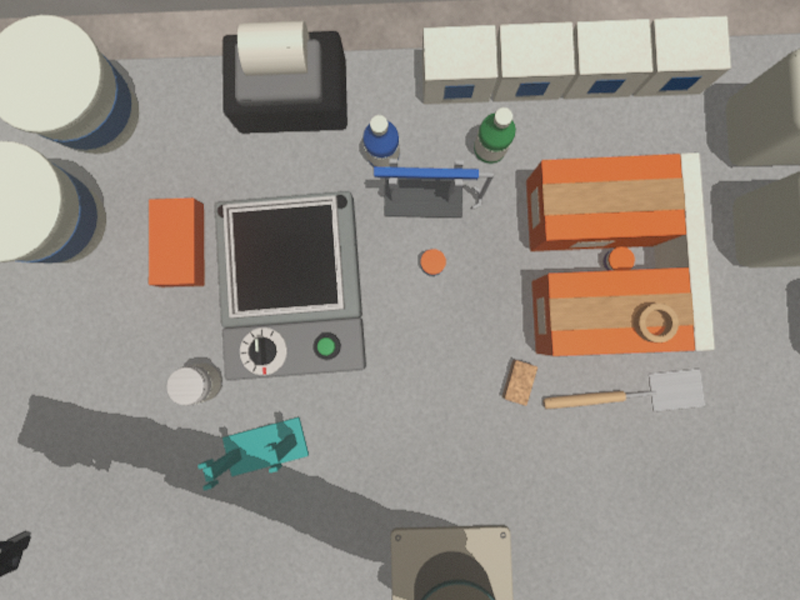

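The scene view shows the hook on its dark stand at about (380,352), and one free tin behind it at (371,335). The top view shows the free tin's lid at (433,262), the lost tin's lid at (621,259), the tray at (285,258), the selector at (263,350), and the button at (326,346). I'll take closer crops.

Run:
```python
from h import *
for n,c,s in(('c1',(280,90,600,310),2.5),('c2',(160,140,320,320),3.3)):
    p=load('top')['pixels'][:,:,::-1]; x0,y0,x1,y1=c
    cv2.imwrite(f'pics/{n}.png',cv2.resize(p[y0:y1,x0:x1],None,fx=s,fy=s,interpolation=cv2.INTER_CUBIC))
```

```text
(no output)
```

View pics/c1.png

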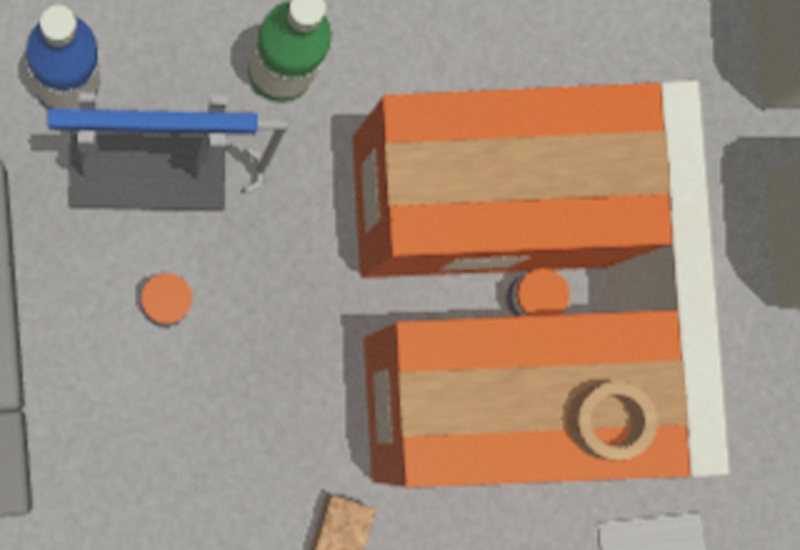

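View pics/c2.png

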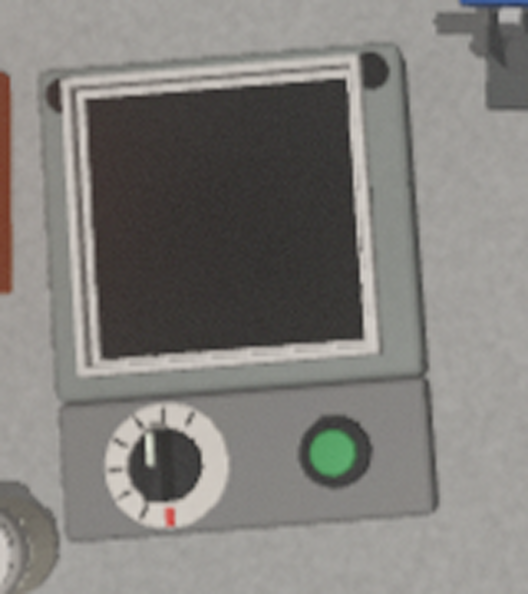

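The crops show lids at c1 (543,293) and (166,299), and the hook bar from (48,121) to (256,123). In c2 the dial centre is (167,466), the red mark is at (171,517), and the pointer is around (150,448), pointing away from the red mark. Next I'll convert these to positions.

Run:
```python
from h import *
im=load('top')
a=lambda u,v,z:w(im,280+u/2.5,90+v/2.5,z)
b=lambda u,v,z:w(im,160+u/3.3,140+v/3.3,z)
print('lost',a(543,293,40),'free',a(166,299,40))
print('bar L',a(48,121,164),'R',a(256,123,164),'rod corner',a(285,126,157), 'foot',a(253,185,15))
print('carton tops gap: far',a(393,258,120),a(671,243,120),'near',a(398,322,120),a(680,311,120),'white',a(678,278,120))
print('carton +y top outer',a(385,97,120),a(407,487,120), 'white corners',a(661,82,120),a(691,475,120))
for n,(u,v) in dict(tl=(86,98),tr=(350,78),br=(364,341),bl=(100,358)).items(): print('tray floor?',n,b(u,v,60))
for n,(u,v) in dict(tl=(62,80),tr=(358,55),br=(380,352),bl=(78,376)).items(): print('rim outer',n,b(u,v,75))
print('dial c',b(167,466,50),'red',b(171,517,48),'btn',b(333,453,55),'ptr',b(150,433,84),b(150,465,84))
print('stand plate',[a(*p,8) for p in((69,208),(224,210))])
print('bottles',a(58,25,150),a(307,8,150))
print('sanding',w(im,520/1.25,382/1.25,30))
```

```text
lost [ 553.4 -307.4   40. ] free [558.8  14.3  40. ]
bar L [681.3 104.7 164. ] R [674.1 -52.3 164. ] rod corner [673.  -75.1 157. ] foot [661.3 -67.4  15. ]
carton tops gap: far [ 575.  -161.3  120. ] [ 579.6 -378.3  120. ] near [ 524.3 -162.7  120. ] [ 525.9 -381.8  120. ] white [ 551.8 -381.9  120. ]
carton +y top outer [ 704.1 -161.1  120. ] [ 395.6 -163.5  120. ] white corners [ 708.2 -378.8  120. ] [ 398.4 -381.9  120. ]
tray floor? tl [653.  353.6  60. ]
tray floor? tr [660.2 182.4  60. ]
tray floor? br [490.2 177.3  60. ]
tray floor? bl [484.6 346.3  60. ]
rim outer tl [661.7 364.1  75. ]
rim outer tr [671.1 175.   75. ]
rim outer br [482.1 165.5  75. ]
rim outer bl [472.9 355.7  75. ]
dial c [414.5 307.   50. ] red [381.8 305.4  48. ] btn [419.7 199.3  55. ] ptr [435.9 308.3  84. ] [416.1 308.6  84. ]
stand plate [array([647.8,  96.7,   8. ]), array([641.2, -41.6,   8. ])]
bottles [760.8  95.6 150. ] [767. -97. 150.]
sanding [ 349.2 -127.3   30. ]
```

```bash
cat >> h.py <<'E'
from scipy.spatial.transform import Rotation as Ro
def go(x,y,z,yaw):
    "row (cm, rad) from the measured pose to TCP x,y,z with the tool down at yaw degrees"
    s=ctrl.read_state(); R=Ro.from_euler('xyz',s['tool_rot']); T=Ro.from_euler('xyz',[np.pi,0,np.radians(yaw)])
    d=R.inv().apply(np.array([x,y,z])-s['eef_pos'])/10
    print('t',s['clock'],'at',s['eef_pos'].round(1),s['tool_rot'].round(3),'F',s['force'].round(1),'w',round(s['width'],1)); print(d.round(2).tolist(),(R.inv()*T).as_rotvec().round(3).tolist())
E
python3 - <<'E'
from h import *
go(677.7,26.2,300,87.4)
im=load('top')
print(w(im,280+617/2.5,90+420/2.5,144),w(im,152,308,90))
print('foot px', px(im,(673.2,-73.8,15)),(280+253/2.5,90+185/2.5))
E
```

```text
t 0.1 at [196.1 619.2 303.1] [-3.14   0.     2.835] F [0.2 0.1 0.1] w 85.2
[-63.82, -41.99, 0.38] [-0.001, 0.001, 1.309]
[ 442.3 -317.3  144. ] [364.9 416.3  90. ]
foot px (np.float64(383.9), np.float64(158.6)) (381.2, 164.0)
```

Request:
{"api": "send_rows", "payload": {"rows": [[[-63.8,-42,0.4,0,0,1.309],[-63.8,-42,0.4,0,0,1.309],[-63.8,-42,0.4,0,0,1.309],[-63.8,-42,0.4,0,0,1.309],[-63.8,-42,0.4,0,0,1.309],[-63.8,-42,0.4,0,0,1.309],[-63.8,-42,0.4,0,0,1.309],[-63.8,-42,0.4,0,0,1.309],[-63.8,-42,0.4,0,0,1.309],[-63.8,-42,0.4,0,0,1.309]]], "grip": 80}}

```text
clock: 1.1
eef_pos: [512.1, 229.9, 301.0]
tool_rot: [-3.141, 0.0, 1.524]
force: [1.3, 1.2, -0.3]
width: 58.7
gripper_force: 0.0
```

```bash
python3 -c "
from h import *
go(677.7,26.2,300,87.4)"
```

```text
t 1.1 at [512.1 229.9 301. ] [-3.141  0.     1.524] F [ 1.3  1.2 -0.3] w 58.7
[-19.57, 17.5, 0.1] [-0.0, 0.0, -0.002]
```

Request:
{"api": "send_rows", "payload": {"rows": [[[-19.6,17.5,0,0,0,0],[-19.6,17.5,0,0,0,0],[-19.6,17.5,0,0,0,0],[-19.6,17.5,0,0,0,0],[-19.6,17.5,0,0,0,0],[-19.6,17.5,0,0,0,0],[-19.6,17.5,4,0,0,0],[-19.6,17.5,4,0,0,0]]]}}

```text
clock: 1.9
eef_pos: [674.2, 28.0, 256.0]
tool_rot: [-3.131, 0.0, 1.525]
force: [-1.3, -0.1, -0.9]
width: 58.8
gripper_force: 0.0
```

Run:
```python
from h import *
go(677.7,26.2,213,87.4)
im=snap('scene','s1',(200,180,420,390),2.6)
```

```text
t 1.9 at [674.2  28.  256. ] [-3.131  0.     1.525] F [-1.3 -0.1 -0.9] w 58.8
[-0.16, 0.4, 4.3] [-0.011, 0.0, -0.001]
```

View pics/s1.png

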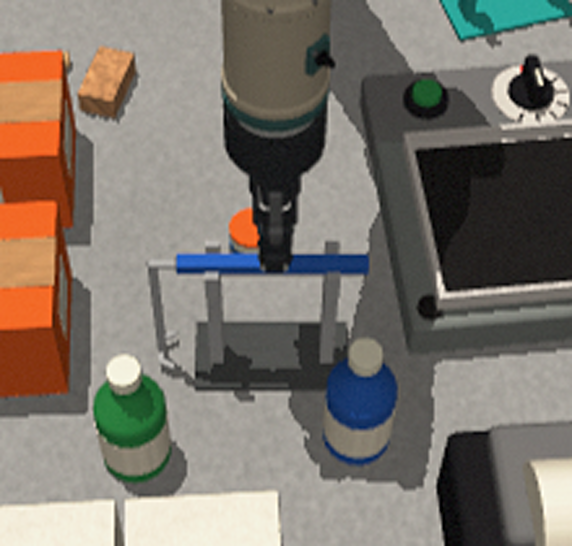

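The gripper hangs just above the middle of the bar, at about (272,262) in the crop, between the two uprights. Next: descend, then grip.

Request:
{"api": "send_rows", "payload": {"rows": [[[-0.2,0.4,2,0,0,0],[-0.2,0.4,4.3,0,0,0],[-0.2,0.4,4.3,0,0,0]]]}}

```text
clock: 2.25
eef_pos: [679.7, 27.1, 216.7]
tool_rot: [-3.137, -0.0, 1.527]
force: [-0.5, 0.4, -0.2]
width: 58.5
gripper_force: 0.0
```

Request:
{"api": "send_rows", "payload": {"rows": [[[0,0,0,0,0,0],[0,0,0,0,0,0],[0,0,0,0,0,0],[0,0,0,0,0,0],[0,0,0,0,0,0],[0,0,0,0,0,0]]], "grip": 255}}

```text
clock: 2.85
eef_pos: [682.1, 25.7, 220.2]
tool_rot: [3.139, -0.001, 1.526]
force: [-1.2, 0.2, 7.3]
width: 12.5
gripper_force: 60.5
```

```bash
python3 -c "
from h import *
go(677.7,26.2,336,87.4)"
```

```text
t 2.85 at [682.1  25.7 220.2] [ 3.139e+00 -1.000e-03  1.526e+00] F [-1.2  0.2  7.3] w 12.5
[0.04, -0.41, -11.59] [0.003, -0.001, 0.001]
```

Request:
{"api": "send_rows", "payload": {"rows": [[[0,0,0,0,0,0],[0,0,0,0,0,0],[0,0,0,0,0,0],[0,0,0,0,0,0]]], "grip": 100}}

```text
clock: 3.25
eef_pos: [681.1, 25.6, 218.0]
tool_rot: [-3.141, 0.0, 1.526]
force: [-0.1, 0.1, -0.4]
width: 52.1
gripper_force: 0.0
```

```bash
python3 -c "
from h import *
go(677.7,26.2,211,87.4)"
```

```text
t 3.25 at [681.1  25.6 218. ] [-3.141  0.     1.526] F [-0.1  0.1 -0.4] w 52.1
[0.05, -0.35, 0.7] [-0.0, 0.0, 0.0]
```

Request:
{"api": "send_rows", "payload": {"rows": [[[0,-0.35,0.7,0,0,0],[0,-0.35,0.7,0,0,0],[0,-0.35,0.7,0,0,0],[0,-0.35,0.7,0,0,0]]]}}

```text
clock: 3.65
eef_pos: [677.8, 25.7, 211.2]
tool_rot: [3.142, 0.0, 1.526]
force: [-0.2, 0.6, 0.3]
width: 51.5
gripper_force: 0.0
```

Request:
{"api": "send_rows", "payload": {"rows": [[[0,0,0,0,0,0],[0,0,0,0,0,0],[0,0,0,0,0,0],[0,0,0,0,0,0],[0,0,0,0,0,0],[0,0,0,0,0,0]]], "grip": 255}}

```text
clock: 4.25
eef_pos: [678.1, 25.8, 211.7]
tool_rot: [3.141, -0.0, 1.526]
force: [0.5, 0.7, 2.3]
width: 12.9
gripper_force: 58.9
```

```bash
python3 -c "
from h import *
go(677.7,26.2,336,87.4)"
```

```text
t 4.25 at [678.1  25.8 211.7] [ 3.141 -0.     1.526] F [0.5 0.7 2.3] w 12.9
[0.04, -0.03, -12.43] [0.001, -0.0, 0.0]
```

Request:
{"api": "send_rows", "payload": {"rows": [[[0,0,-3,0,0,0],[0,0,-7,0,0,0],[0,0,-12,0,0,0],[0,0,-12.5,0,0,0],[0,0,-12.5,0,0,0],[0,0,-12.5,0,0,0]]]}}

```text
clock: 4.85
eef_pos: [676.7, 26.0, 334.4]
tool_rot: [-3.138, -0.0, 1.526]
force: [-0.5, -0.6, -1.7]
width: 12.9
gripper_force: 59.7
```

```bash
python3 -c "
from h import *
go(551,-256,336,90.8)"
```

```text
t 4.85 at [676.7  26.  334.4] [-3.138 -0.     1.526] F [-0.5 -0.6 -1.7] w 12.9
[-28.74, -11.29, -0.12] [-0.004, -0.0, -0.059]
```

Request:
{"api": "send_rows", "payload": {"rows": [[[-3,-1.2,0,0,0,0],[-7,-2.8,0,0,0,-0.02],[-11,-4.3,0,0,0,-0.03],[-15.5,-6.1,0,0,0,-0.04],[-20,-7.9,0,0,0,-0.059],[-24,-9.4,0,0,0,-0.059],[-27,-10.6,0,0,0,-0.059],[-28.7,-11.3,0,0,0,-0.059],[-28.7,-11.3,0,0,0,-0.059],[-28.7,-11.3,0,0,0,-0.059]]]}}

```text
clock: 5.85
eef_pos: [551.6, -254.9, 334.5]
tool_rot: [-3.139, -0.002, 1.584]
force: [0.7, 1.0, -0.7]
width: 12.6
gripper_force: 59.6
```

Run:
```python
from h import *
go(551,-256,296,90.8)
im=snap('top','t2',(360,90,620,300),3)
print('foot pred px',px(im,(552.4,-356,138)),'crop',[(a-b)*3 for a,b in zip(px(im,(552.4,-356,138)),(360,90))])
```

```text
t 5.85 at [ 551.6 -254.9  334.5] [-3.139e+00 -2.000e-03  1.584e+00] F [ 0.7  1.  -0.7] w 12.6
[-0.11, -0.06, 3.85] [-0.003, -0.002, -0.0]
foot pred px (np.float64(542.2), np.float64(199.9)) crop [np.float64(546.6000000000001), np.float64(329.70000000000005)]
```

View pics/t2.png

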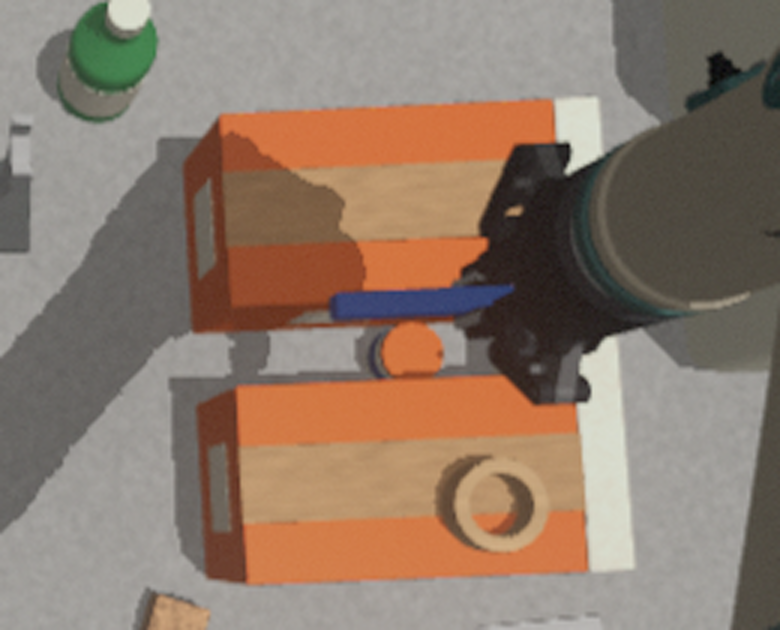

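In the crop, the bar's open end is at (332,305), the tin's lid is at (411,350), and the foot is hidden under the gripper. I'll check with the scene camera.

Run:
```python
from h import *
im=load('top'); print([(a-b)*3 for a,b in zip(px(im,(550.3,-175,287)),(360,90))])
c=(60,120,280,340)
im=snap('scene','s2',c,2.7)
for p in((550.3,-175,287),(552.7,-335,280),(552.7,-355,280),(552.5,-355,138),(532.5,-345,138),(572.5,-345,138)): print(p,[round((a-b)*2.7) for a,b in zip(px(im,p),c)])
```

```text
[np.float64(337.19999999999993), np.float64(302.09999999999997)]
(550.3, -175, 287) [394, 214]
(552.7, -335, 280) [187, 231]
(552.7, -355, 280) [161, 232]
(552.5, -355, 138) [207, 342]
(532.5, -345, 138) [222, 323]
(572.5, -345, 138) [215, 360]
```

View pics/s2.png

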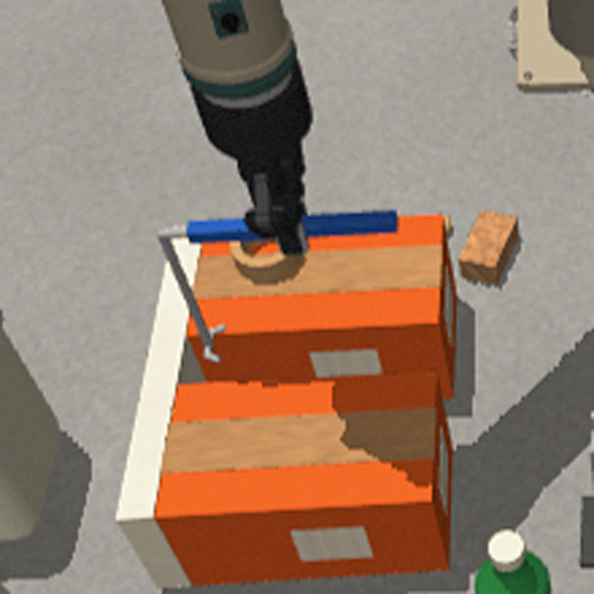

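The hook's foot is where I predicted, at (207,345), over the gap behind the tin. Now lowering it.

Request:
{"api": "send_rows", "payload": {"rows": [[[0,0,3,0,0,0],[0,0,6,0,0,0],[0,0,8,0,0,0],[0,0,9,0,0,0],[0,0,9,0,0,0],[0,0,9,0,0,0]]]}}

```text
clock: 6.55
eef_pos: [552.8, -255.5, 246.9]
tool_rot: [3.141, 0.0, 1.586]
force: [-0.3, 0.0, -0.8]
width: 13.0
gripper_force: 59.6
```

```bash
python3 -c "
from h import *
go(551,-255.5,204.5,90.8)"
```

```text
t 6.55 at [ 552.8 -255.5  246.9] [3.141 0.    1.586] F [-0.3  0.  -0.8] w 13.0
[0.01, -0.18, 4.24] [0.001, 0.0, 0.001]
```

Request:
{"api": "send_rows", "payload": {"rows": [[[0,-0.1,1.5,0,0,0],[0,-0.1,3,0,0,0],[0,-0.1,4,0,0,0],[0,-0.1,4.2,0,0,0],[0,-0.1,4.2,0,0,0],[0,-0.1,4.2,0,0,0]]]}}

```text
clock: 7.15
eef_pos: [551.5, -256.2, 205.1]
tool_rot: [3.14, 0.001, 1.585]
force: [-0.2, 0.3, -1.5]
width: 12.9
gripper_force: 59.6
```

```bash
python3 -c "
from h import *
go(549,-230,204.5,90.8);go(548.2,25,204.5,90.8)"
```

```text
t 7.15 at [ 551.5 -256.2  205.1] [3.140e+00 1.000e-03 1.585e+00] F [-0.2  0.3 -1.5] w 12.9
[2.62, -0.21, 0.06] [0.001, 0.001, -0.0]
t 7.15 at [ 551.5 -256.2  205.1] [3.140e+00 1.000e-03 1.585e+00] F [-0.2  0.3 -1.5] w 12.9
[28.12, 0.07, 0.04] [0.001, 0.001, -0.0]
```

Request:
{"api": "send_rows", "payload": {"rows": [[[0.7,0,0,0,0,0],[1.5,0,0,0,0,0],[2.3,0,0,0,0,0],[3.1,0,0,0,0,0],[4,0,0,0,0,0],[5,0,0,0,0,0],[6,0,0,0,0,0],[7,0,0,0,0,0],[8,0,0,0,0,0],[9,0,0,0,0,0]]]}}

```text
clock: 8.15
eef_pos: [549.7, -165.0, 204.3]
tool_rot: [-3.142, -0.0, 1.585]
force: [-0.0, -1.5, -1.0]
width: 12.9
gripper_force: 59.6
```

Run:
```python
from h import *
go(548,-13,204.5,90.8)
c=(60,140,320,330)
im=snap('scene','s3',c,2.8)
```

```text
t 8.15 at [ 549.7 -165.   204.3] [-3.142 -0.     1.585] F [-0.  -1.5 -1. ] w 12.9
[15.2, 0.04, -0.02] [-0.0, -0.0, 0.0]
```

View pics/s3.png

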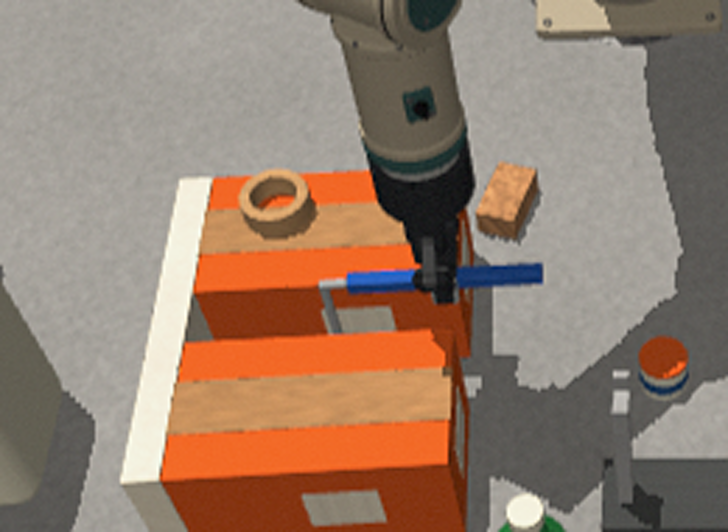

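The bar and rod are moving along the gap. The tin is hidden behind the far carton, but a steady −1.5 N in y suggests it is being dragged, so I'll keep pulling.

Request:
{"api": "send_rows", "payload": {"rows": [[[1,0,0,0,0,0],[2,0,0,0,0,0],[3,0,0,0,0,0],[4,0,0,0,0,0],[5,0,0,0,0,0],[6,0,0,0,0,0],[7,0,0,0,0,0],[8,0,0,0,0,0],[9,0,0,0,0,0],[10,0,0,0,0,0]]]}}

```text
clock: 9.2
eef_pos: [548.3, -65.0, 204.3]
tool_rot: [-3.142, -0.0, 1.585]
force: [0.4, 0.1, -1.1]
width: 13.1
gripper_force: 59.6
```

Request:
{"api": "send_rows", "payload": {"rows": [[[1,0,0,0,0,0],[2,0,0,0,0,0],[3,0,0,0,0,0],[3.8,0,0,0,0,0],[4.5,0,0,0,0,0],[5,0,0,0,0,0],[5.2,0,0,0,0,0],[5.2,0,0,0,0,0]]]}}

```text
clock: 10.0
eef_pos: [547.6, -13.6, 204.2]
tool_rot: [-3.141, -0.0, 1.585]
force: [-0.0, -1.0, -1.5]
width: 12.8
gripper_force: 59.5
```

Run:
```python
from h import *
go(548,-28,204.5,90.8)
im=snap('scene','s4',(140,150,400,340),2.8)
```

```text
t 10.0 at [547.6 -13.6 204.2] [-3.141 -0.     1.585] F [-0.  -1.  -1.5] w 12.8
[-1.44, 0.02, -0.03] [-0.0, -0.0, 0.0]
```

View pics/s4.png

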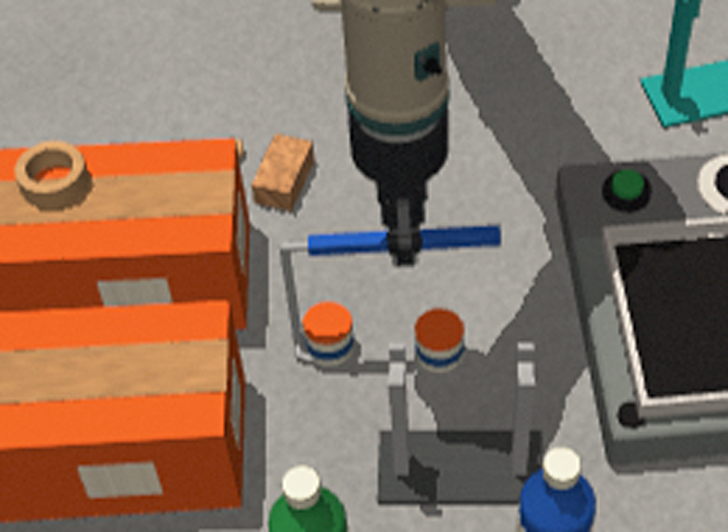

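The lost tin stands upright outside the gap, with its lid at (328,322). The free tin's lid is at (440,329). Next: back the hook off, lift it and return it to the stand.

Request:
{"api": "send_rows", "payload": {"rows": [[[-0.7,0,0,0,0,0],[-1.5,0,0,0,0,0],[-1.5,0,-3,0,0,0],[-1.5,0,-7,0,0,0],[-1.5,0,-11,0,0,0],[-1.5,0,-13,0,0,0],[-1.5,0,-13,0,0,0],[-1.5,0,-13,0,0,0]]]}}

```text
clock: 10.85
eef_pos: [547.4, -29.6, 334.0]
tool_rot: [-3.141, -0.0, 1.584]
force: [-0.2, 0.3, -1.5]
width: 13.0
gripper_force: 59.6
```

Run:
```python
from h import *
im=load('scene')
for u,v in((328,322),(440,329)): print(w(im,140+u/2.8,150+v/2.8,40))
go(678,25.8,336,87.4)
```

```text
[550.9 -84.5  40. ]
[564.   14.4  40. ]
t 10.85 at [547.4 -29.6 334. ] [-3.141 -0.     1.584] F [-0.2  0.3 -1.5] w 13.0
[5.37, 13.13, -0.21] [-0.0, -0.0, 0.058]
```

Request:
{"api": "send_rows", "payload": {"rows": [[[1,2.4,0,0,0,0.02],[2.2,5.5,0,0,0,0.04],[3.7,9,0,0,0,0.058],[4.8,11.6,0,0,0,0.058],[5.4,13.1,0,0,0,0.058],[5.4,13.1,0,0,0,0.058],[5.4,13.1,0,0,0,0.058],[5.4,13.1,0,0,0,0.058]]]}}

```text
clock: 11.65
eef_pos: [676.9, 25.8, 333.3]
tool_rot: [-3.139, 0.001, 1.525]
force: [0.1, -0.7, -1.0]
width: 12.9
gripper_force: 59.6
```

```bash
python3 -c "
from h import *
go(678,25.8,236,87.4)"
```

```text
t 11.65 at [676.9  25.8 333.3] [-3.139e+00  1.000e-03  1.525e+00] F [ 0.1 -0.7 -1. ] w 12.9
[0.01, 0.14, 9.73] [-0.002, 0.001, -0.0]
```

Request:
{"api": "send_rows", "payload": {"rows": [[[0,0.1,3,0,0,0],[0,0.1,6,0,0,0],[0,0.1,8.5,0,0,0],[0,0.1,9.7,0,0,0],[0,0.1,9.7,0,0,0],[0,0.1,9.7,0,0,0],[0,0.1,9.7,0,0,0]]]}}

```text
clock: 12.35
eef_pos: [679.9, 26.6, 239.1]
tool_rot: [3.139, -0.0, 1.527]
force: [0.2, -0.6, -0.6]
width: 13.0
gripper_force: 59.6
```

```bash
python3 -c "
from h import *
go(678,25.8,212,87.4)"
```

```text
t 12.35 at [679.9  26.6 239.1] [ 3.139 -0.     1.527] F [ 0.2 -0.6 -0.6] w 13.0
[-0.09, -0.2, 2.71] [0.003, -0.0, 0.001]
```

Request:
{"api": "send_rows", "payload": {"rows": [[[0,-0.1,0.7,0,0,0],[0,-0.1,1.4,0,0,0],[0,-0.1,2,0,0,0],[0,-0.1,2.6,0,0,0],[0,-0.1,2.6,0,0,0],[0,-0.1,2.6,0,0,0],[0,-0.1,2.6,0,0,0]]]}}

```text
clock: 13.05
eef_pos: [678.0, 26.9, 211.7]
tool_rot: [3.142, -0.0, 1.527]
force: [-1.5, 0.4, 4.6]
width: 13.2
gripper_force: 60.4
```

Resting in the forks (upward force of 4.6 N). Release and lift.

Request:
{"api": "send_rows", "payload": {"rows": [[[0,0,0,0,0,0],[0,0,0,0,0,0],[0,0,0,0,0,0],[0,0,0,0,0,0],[0,0,-4,0,0,0],[0,0,-8,0,0,0],[0,0,-10,0,0,0],[0,0,-10,0,0,0]]], "grip": 80}}

```text
clock: 13.85
eef_pos: [679.8, 26.5, 315.2]
tool_rot: [3.134, -0.0, 1.527]
force: [-0.0, 0.0, -0.2]
width: 58.8
gripper_force: 0.0
```

Run:
```python
from h import *
go(551,-84.5,200,90)
im=snap('scene','s5',(170,150,470,340),2.6)
```

```text
t 13.85 at [679.8  26.5 315.2] [ 3.134 -0.     1.527] F [-0.   0.  -0.2] w 58.8
[-11.66, -12.46, 11.43] [0.007, -0.0, -0.044]
```

View pics/s5.png

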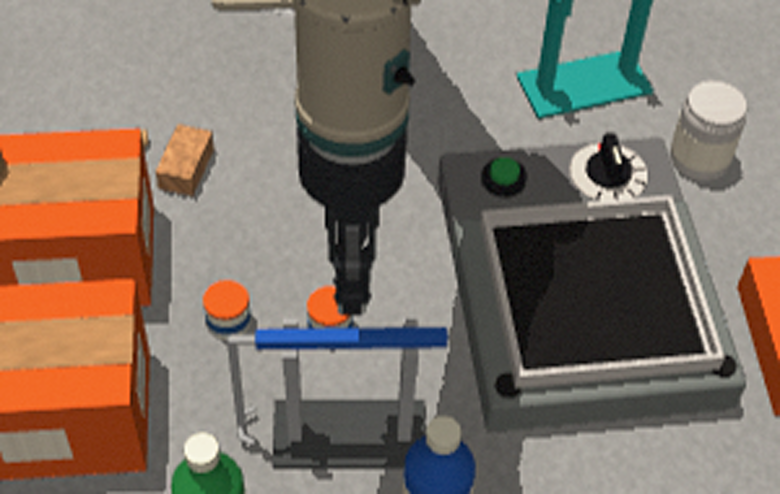

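The hook is back in both forks (bar at crop (350,338)), and both tins are upright. On to the lost tin.

Request:
{"api": "send_rows", "payload": {"rows": [[[-11.7,-12.5,0,0,0,-0.044],[-11.7,-12.5,0,0,0,-0.044],[-11.7,-12.5,0,0,0,-0.044],[-11.7,-12.5,0,0,0,-0.044],[-11.7,-12.5,5,0,0,-0.044],[-11.7,-12.5,10,0,0,-0.044],[-11.7,-12.5,12,0,0,-0.044],[-11.7,-12.5,12,0,0,-0.044],[-11.7,-12.5,12,0,0,-0.044],[-11.7,-12.5,12,0,0,-0.044]]], "grip": 0}}

```text
clock: 14.9
eef_pos: [548.8, -84.7, 192.3]
tool_rot: [3.14, 0.0, 1.571]
force: [1.4, -0.8, 0.9]
width: 85.2
gripper_force: 0.0
```

```bash
python3 -c "
from h import *
go(550,-85,81,90)"
```

```text
t 14.9 at [548.8 -84.7 192.3] [3.14  0.    1.571] F [ 1.4 -0.8  0.9] w 85.2
[-0.02, 0.1, 11.13] [0.002, 0.0, -0.0]
```

Request:
{"api": "send_rows", "payload": {"rows": [[[0,0.1,4,0,0,0],[0,0.1,8,0,0,0],[0,0.1,10.5,0,0,0],[0,0.1,11.1,0,0,0],[0,0.1,11.1,0,0,0],[0,0.1,11.1,0,0,0],[0,0.1,11.1,0,0,0]]]}}

```text
clock: 15.6
eef_pos: [550.2, -84.6, 82.1]
tool_rot: [3.138, 0.001, 1.571]
force: [0.2, 0.7, 0.1]
width: 85.3
gripper_force: 0.0
```

Request:
{"api": "send_rows", "payload": {"rows": [[[0,0,0,0,0,0],[0,0,0,0,0,0],[0,0,0,0,0,0],[0,0,0,0,0,0],[0,0,0,0,0,0],[0,0,0,0,0,0],[0,0,0,0,0,0]]], "grip": 255}}

```text
clock: 16.3
eef_pos: [549.3, -84.4, 81.0]
tool_rot: [3.141, -0.0, 1.571]
force: [0.5, 0.6, 5.0]
width: 42.8
gripper_force: 60.4
```

Request:
{"api": "send_rows", "payload": {"rows": [[[0,0,-3,0,0,0],[0,0,-7,0,0,0],[0,0,-11,0,0,0],[0,0,-14,0,0,0],[0,0,-16,0,0,0],[0,0,-16,0,0,0]]]}}

```text
clock: 16.9
eef_pos: [550.4, -84.8, 243.0]
tool_rot: [3.136, 0.001, 1.571]
force: [0.8, -0.4, -1.2]
width: 42.4
gripper_force: 61.2
```

```bash
python3 -c "
from h import *
t=np.radians(2.85)
for s in(45,-45): print(571.9-s*np.sin(t),265.1+s*np.cos(t))
go(569.7,310,240,92.85)"
```

```text
569.6625381759104 310.0443407403618
574.1374618240895 220.15565925963827
t 16.9 at [550.4 -84.8 243. ] [3.136e+00 1.000e-03 1.571e+00] F [ 0.8 -0.4 -1.2] w 42.4
[39.48, 1.93, 0.28] [0.006, 0.001, -0.05]
```

Request:
{"api": "send_rows", "payload": {"rows": [[[3,0.1,0,0,0,-0.01],[7,0.3,0,0,0,-0.02],[11.5,0.5,0,0,0,-0.03],[16,0.8,0,0,0,-0.04],[20.5,1,0,0,0,-0.05],[25,1.2,0,0,0,-0.05],[29.5,1.4,0,0,0,-0.05],[34,1.7,0,0,0,-0.05],[37.5,1.9,0,0,0,-0.05],[39.5,1.9,0,0,0,-0.05]]]}}

```text
clock: 17.9
eef_pos: [566.5, 314.5, 238.1]
tool_rot: [-3.139, -0.001, 1.625]
force: [0.7, 0.6, -1.1]
width: 42.7
gripper_force: 61.2
```

Request:
{"api": "send_rows", "payload": {"rows": [[[0,0,3,0,0,0],[0,0,6,0,0,0],[0,0,8,0,0,0],[0,0,8,0,0,0],[0,0,8,0,0,0],[0,0,8,0,0,0]]]}}

```text
clock: 18.5
eef_pos: [568.9, 310.1, 161.4]
tool_rot: [3.14, -0.0, 1.62]
force: [0.2, -0.5, -0.7]
width: 43.0
gripper_force: 61.2
```

```bash
python3 -c "
from h import *
go(569.7,310,143,92.85)"
```

```text
t 18.5 at [568.9 310.1 161.4] [ 3.14 -0.    1.62] F [ 0.2 -0.5 -0.7] w 43.0
[-0.02, 0.07, 1.84] [0.002, -0.0, -0.001]
```

Request:
{"api": "send_rows", "payload": {"rows": [[[0,0,1,0,0,0],[0,0,1.6,0,0,0],[0,0,1.9,0,0,0],[0,0,1.9,0,0,0],[0,0,1.9,0,0,0],[0,0,1.9,0,0,0]]]}}

```text
clock: 19.1
eef_pos: [568.0, 310.6, 141.2]
tool_rot: [3.142, -0.0, 1.621]
force: [-0.5, 0.6, -1.9]
width: 42.6
gripper_force: 61.3
```

Request:
{"api": "send_rows", "payload": {"rows": [[[0,0,0.15,0,0,0],[0,0,0.15,0,0,0],[0,0,0.15,0,0,0]]]}}

```text
clock: 19.4
eef_pos: [568.1, 310.6, 141.0]
tool_rot: [3.141, -0.001, 1.621]
force: [-2.2, -0.5, 7.0]
width: 42.8
gripper_force: 62.2
```

Request:
{"api": "send_rows", "payload": {"rows": [[[0,0,0,0,0,0],[0,0,0,0,0,0],[0,0,0,0,0,0],[0,0,0,0,0,0],[0,0,0,0,0,0],[0,0,-3,0,0,0],[0,0,-7,0,0,0],[0,0,-10,0,0,0],[0,0,-10,0,0,0]]], "grip": 60}}

```text
clock: 20.3
eef_pos: [570.5, 311.2, 244.6]
tool_rot: [3.134, -0.004, 1.621]
force: [-0.0, 0.4, 0.5]
width: 65.1
gripper_force: 0.0
```

Run:
```python
from h import *
go(562,14.4,243,90)
im=snap('top','t5',(150,120,430,320),2.8)
```

```text
t 20.3 at [570.5 311.2 244.6] [ 3.134 -0.004  1.621] F [-0.   0.4  0.5] w 65.1
[-29.6, -2.33, 0.03] [0.008, -0.004, 0.05]
```

View pics/t5.png

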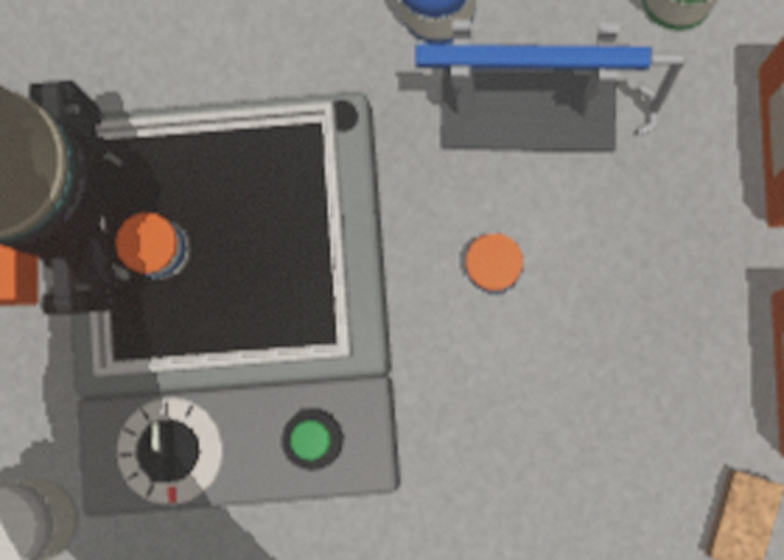

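The lost tin is upright in the tray. The free tin has been knocked from crop pixel (550,251) to (494,262), so I'll measure it again.

Run:
```python
from h import *
im=load('top'); print(w(im,150+494/2.8,120+262/2.8,40), 'lid in tray',w(im,150+147/2.8,120+242/2.8,100))
p=w(im,150+494/2.8,120+262/2.8,40); go(p[0],p[1],243,90)
im=snap('scene')
hsv=cv2.cvtColor(im['pixels'],cv2.COLOR_RGB2HSV); m=cv2.inRange(hsv,(3,150,120),(15,255,255))
n,l,s,c=cv2.connectedComponentsWithStats(m)
for i in range(1,n):
    if 80<s[i,4]<700: print(s[i].tolist(),w(im,*c[i],40),w(im,*c[i],100))
```

```text
[551.7  57.5  40. ] lid in tray [567.1 308.2 100. ]
t 20.35 at [569.2 310.9 242.2] [ 3.137e+00 -2.000e-03  1.621e+00] F [-0.3 -0.1 -0.3] w 65.2
[-25.22, -3.02, -0.15] [0.004, -0.002, 0.05]
[167, 200, 57, 14, 634] [ 346.8 -248.5   40. ] [ 400.7 -235.1  100. ]
[134, 203, 16, 13, 136] [ 348.  -397.8   40. ] [ 401.8 -375.9  100. ]
[14, 243, 23, 23, 355] [ 484.9 -663.7   40. ] [ 530.9 -626.7  100. ]
[410, 242, 18, 16, 215] [526.3 326.6  40. ] [569.9 307.2 100. ]
[305, 257, 18, 15, 203] [555.7  56.1  40. ] [597.7  52.2 100. ]
[0, 319, 11, 26, 204] [ 702.8 -652.3   40. ] [ 736.4 -615.9  100. ]
```

Request:
{"api": "send_rows", "payload": {"rows": [[[-25.3,-2.8,0,0,0,0.05],[-25.3,-2.8,0,0,0,0.05],[-25.3,-2.8,0,0,0,0.05],[-25.3,-2.8,0,0,0,0.05],[-25.3,-2.8,0,0,0,0.05],[-25.3,-2.8,4,0,0,0.05],[-25.3,-2.8,5,0,0,0.05],[-25.3,-2.8,5,0,0,0.05],[-25.3,-2.8,5,0,0,0.05],[-25.3,-2.8,5,0,0,0.05]]], "grip": 0}}

```text
clock: 21.4
eef_pos: [553.3, 58.0, 190.5]
tool_rot: [3.14, -0.001, 1.573]
force: [-0.6, -0.3, 0.2]
width: 84.9
gripper_force: 0.0
```

Run:
```python
from h import *
go(553.7,56.8,81,90)
im=snap('scene')
hsv=cv2.cvtColor(im['pixels'],cv2.COLOR_RGB2HSV); m=cv2.inRange(hsv,(3,150,120),(15,255,255))
n,l,s,c=cv2.connectedComponentsWithStats(m)
for i in range(1,n):
    if 50<s[i,4]<300: print(s[i].tolist(),w(im,*c[i],40))
```

```text
t 21.4 at [553.3  58.  190.5] [ 3.140e+00 -1.000e-03  1.573e+00] F [-0.6 -0.3  0.2] w 84.9
[-0.13, 0.03, 10.95] [0.001, -0.001, 0.002]
[134, 203, 16, 13, 136] [ 347.8 -397.6   40. ]
[152, 209, 13, 6, 54] [ 360.7 -348.7   40. ]
[410, 242, 18, 16, 225] [525.4 327.3  40. ]
[305, 257, 18, 15, 196] [556.3  55.8  40. ]
[0, 320, 11, 25, 203] [ 703.  -652.1   40. ]
```

Request:
{"api": "send_rows", "payload": {"rows": [[[-0.1,0,4,0,0,0],[-0.1,0,8,0,0,0],[-0.1,0,10.5,0,0,0],[-0.1,0,10.9,0,0,0],[-0.1,0,10.9,0,0,0],[-0.1,0,10.9,0,0,0],[-0.1,0,10.9,0,0,0]]]}}

```text
clock: 22.15
eef_pos: [553.8, 55.7, 82.5]
tool_rot: [3.139, -0.0, 1.571]
force: [-0.3, 0.2, -0.2]
width: 85.7
gripper_force: 0.0
```

Request:
{"api": "send_rows", "payload": {"rows": [[[0,0,0,0,0,0],[0,0,0,0,0,0],[0,0,0,0,0,0],[0,0,0,0,0,0],[0,0,0,0,0,0],[0,0,0,0,0,0],[0,0,0,0,0,0]]], "grip": 255}}

```text
clock: 22.85
eef_pos: [552.9, 55.5, 81.5]
tool_rot: [3.141, -0.0, 1.571]
force: [-1.0, 0.2, 5.6]
width: 42.4
gripper_force: 60.4
```

Request:
{"api": "send_rows", "payload": {"rows": [[[0,0,-3,0,0,0],[0,0,-7,0,0,0],[0,0,-11,0,0,0],[0,0,-14,0,0,0],[0,0,-16,0,0,0],[0,0,-16,0,0,0],[0,0,-16,0,0,0]]]}}

```text
clock: 23.55
eef_pos: [552.4, 55.6, 240.5]
tool_rot: [-3.141, -0.0, 1.571]
force: [-0.7, 0.3, -0.5]
width: 42.6
gripper_force: 61.1
```

```bash
python3 -c "
from h import *
go(574.1,220.2,240,92.85)"
```

```text
t 23.55 at [552.4  55.6 240.5] [-3.141 -0.     1.571] F [-0.7  0.3 -0.5] w 42.6
[16.46, 2.18, 0.06] [-0.0, -0.0, -0.05]
```

Request:
{"api": "send_rows", "payload": {"rows": [[[3,0.4,0,0,0,-0.01],[7,0.9,0,0,0,-0.02],[11.5,1.5,0,0,0,-0.04],[15,2,0,0,0,-0.05],[16.5,2.2,0,0,0,-0.05],[16.5,2.2,4,0,0,-0.05],[16.5,2.2,8,0,0,-0.05],[16.5,2.2,8,0,0,-0.05],[16.5,2.2,8,0,0,-0.05],[16.5,2.2,8,0,0,-0.05]]]}}

```text
clock: 24.55
eef_pos: [575.9, 219.9, 162.3]
tool_rot: [3.139, -0.0, 1.62]
force: [0.6, 0.4, 0.0]
width: 42.7
gripper_force: 61.2
```

```bash
python3 -c "
from h import *
go(574.1,220.2,141.2,92.85)"
```

```text
t 24.55 at [575.9 219.9 162.3] [ 3.139 -0.     1.62 ] F [0.6 0.4 0. ] w 42.7
[0.04, -0.18, 2.11] [0.002, -0.0, -0.001]
```

Request:
{"api": "send_rows", "payload": {"rows": [[[0,-0.1,0.8,0,0,0],[0,-0.1,1.6,0,0,0],[0,-0.1,1.9,0,0,0],[0,-0.1,2,0,0,0],[0,-0.1,2,0,0,0],[0,-0.1,2,0,0,0]]]}}

```text
clock: 25.15
eef_pos: [573.3, 220.4, 141.6]
tool_rot: [-3.141, -0.001, 1.621]
force: [-2.4, 0.3, 5.5]
width: 42.6
gripper_force: 62.0
```

Request:
{"api": "send_rows", "payload": {"rows": [[[0,0,0.1,0,0,0],[0,0,0.1,0,0,0],[0,0,0.1,0,0,0]]]}}

```text
clock: 25.45
eef_pos: [573.4, 220.4, 141.5]
tool_rot: [-3.141, -0.001, 1.621]
force: [-4.1, -0.9, 13.4]
width: 42.8
gripper_force: 62.8
```

Request:
{"api": "send_rows", "payload": {"rows": [[[0,0,-0.1,0,0,0],[0,0,-0.1,0,0,0],[0,0,-0.1,0,0,0],[0,0,-0.1,0,0,0],[0,0,-0.1,0,0,0],[0,0,-3,0,0,0],[0,0,-7,0,0,0],[0,0,-10,0,0,0],[0,0,-10,0,0,0]]], "grip": 60}}

```text
clock: 26.35
eef_pos: [576.2, 220.7, 244.1]
tool_rot: [3.134, -0.002, 1.621]
force: [0.1, -0.8, -0.3]
width: 65.5
gripper_force: 0.0
```

Run:
```python
from h import *
go(414.8,307.5,220,2.85)
```

```text
t 26.35 at [576.2 220.7 244.1] [ 3.134e+00 -2.000e-03  1.621e+00] F [ 0.1 -0.8 -0.3] w 65.5
[9.46, -15.7, 2.31] [0.004, -0.008, 1.571]
```

Request:
{"api": "send_rows", "payload": {"rows": [[[9.5,-15.7,0,0,0,1.571],[9.5,-15.7,0,0,0,1.571],[9.5,-15.7,0,0,0,1.571],[9.5,-15.7,0,0,0,1.571],[9.5,-15.7,0,0,0,1.571],[9.5,-15.7,0,0,0,1.571],[9.5,-15.7,0,0,0,1.571],[9.5,-15.7,0,0,0,1.571],[9.5,-15.7,0,0,0,1.571],[9.5,-15.7,0,0,0,1.571]]], "grip": 135}}

```text
clock: 27.35
eef_pos: [411.7, 307.3, 239.1]
tool_rot: [3.141, 0.001, 0.115]
force: [-0.1, -0.3, 0.6]
width: 40.1
gripper_force: 0.0
```

Request:
{"api": "send_rows", "payload": {"rows": [[[0,0,2,0,0,0.075],[0,0,4,0,0,0.075],[0,0,4,0,0,0.075],[0,0,4,0,0,0.075]]]}}

```text
clock: 27.75
eef_pos: [412.0, 307.1, 199.5]
tool_rot: [3.14, 0.001, 0.046]
force: [0.0, -0.7, 0.5]
width: 39.9
gripper_force: 0.0
```

Run:
```python
from h import *
go(414.8,307.5,132,2.85)
c=(290,120,470,300)
im=snap('scene','s7',c,3.2)
f=lambda u,v,z:w(im,290+u/3.2,120+v/3.2,z)
for p in((414.8,307.5,84),(414.8,307.5,50),(419.7,199.3,55)): print([round((a-b)*3.2) for a,b in zip(px(im,p),c)])
```

```text
t 27.75 at [412.  307.1 199.5] [3.14e+00 1.00e-03 4.60e-02] F [ 0.  -0.7  0.5] w 39.9
[0.29, -0.04, 6.75] [0.001, 0.001, -0.004]
[371, 275]
[364, 302]
[237, 308]
```

View pics/s7.png

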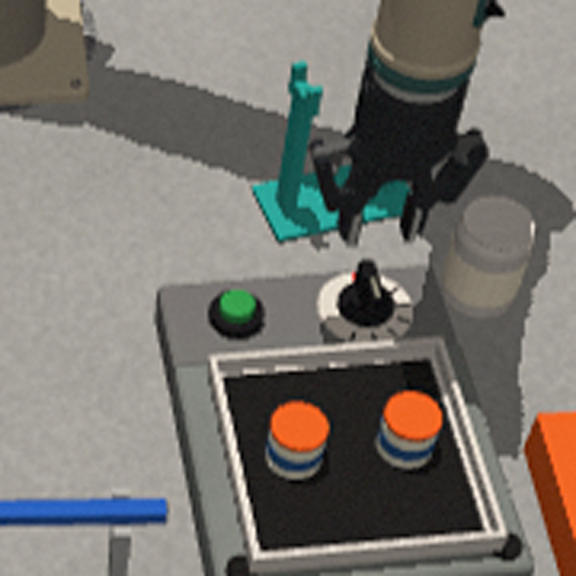

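Both tins stand upright in the tray at (300,440) and (410,430). The gripper is straight above the selector knob at (366,285), and the button is at (238,304). Descend onto the knob and close.

Request:
{"api": "send_rows", "payload": {"rows": [[[0.2,0,3,0,0,0],[0.2,0,6,0,0,0],[0.2,0,6.7,0,0,0],[0.2,0,6.7,0,0,0],[0.2,0,6.7,0,0,0],[0.2,0,6.7,0,0,0]]]}}

```text
clock: 28.4
eef_pos: [414.9, 307.9, 134.2]
tool_rot: [-3.14, -0.002, 0.046]
force: [-0.3, 1.2, -0.8]
width: 40.1
gripper_force: 0.0
```

Request:
{"api": "send_rows", "payload": {"rows": [[[0,0,0,0,0,0],[0,0,0,0,0,0],[0,0,0,0,0,0],[0,0,0,0,0,0],[0,0,0,0,0,0],[0,0,0,0,0,0]]], "grip": 255}}

```text
clock: 29.0
eef_pos: [414.4, 308.7, 133.8]
tool_rot: [-3.139, -0.001, 0.047]
force: [-0.6, 1.7, 6.8]
width: 12.9
gripper_force: 60.0
```

Run:
```python
from h import *
go(414.8,307.5,132,92.85)
```

```text
t 29.0 at [414.4 308.7 133.8] [-3.139e+00 -1.000e-03  4.700e-02] F [-0.6  1.7  6.8] w 12.9
[0.03, 0.13, 0.18] [-0.001, -0.003, -1.574]
```

Request:
{"api": "send_rows", "payload": {"rows": [[[0,0,0,0,0,-0.12],[0,0,0,0,0,-0.24],[0,0,0,0,0,-0.36],[0,0,0,0,0,-0.48],[0,0,0,0,0,-0.6],[0,0,0,0,0,-0.72],[0,0,0,0,0,-0.84],[0,0,0,0,0,-0.96],[0,0,0,0,0,-1.04],[0,0,0,0,0,-1.04]]]}}

```text
clock: 30.0
eef_pos: [415.2, 307.5, 133.8]
tool_rot: [3.14, -0.002, 1.086]
force: [0.2, -0.9, 6.4]
width: 12.7
gripper_force: 60.3
```

Request:
{"api": "send_rows", "payload": {"rows": [[[0,0,0,0,0,-0.12],[0,0,0,0,0,-0.24],[0,0,0,0,0,-0.36],[0,0,0,0,0,-0.48],[0,0,0,0,0,-0.6],[0,0,0,0,0,-0.72],[0,0,0,0,0,-0.84],[0,0,0,0,0,-0.96],[0,0,0,0,0,-1.054],[0,0,0,0,0,-1.054]]]}}

```text
clock: 31.0
eef_pos: [416.7, 307.6, 133.8]
tool_rot: [3.136, 0.001, 2.137]
force: [3.9, -0.1, 5.4]
width: 12.7
gripper_force: 60.2
```

Request:
{"api": "send_rows", "payload": {"rows": [[[0,0,0,0,0,0],[0,0,0,0,0,0],[0,0,0,0,0,0],[0,0,0,0,0,0],[0,0,-3,0,0,0],[0,0,-7,0,0,0],[0,0,-7,0,0,0]]], "grip": 135}}

```text
clock: 31.7
eef_pos: [415.9, 308.8, 206.5]
tool_rot: [3.134, -0.001, 2.139]
force: [0.8, 0.6, -0.2]
width: 40.6
gripper_force: 0.0
```

Run:
```python
from h import *
go(419.7,199.3,200,92.85)
```

```text
t 31.7 at [415.9 308.8 206.5] [ 3.134e+00 -1.000e-03  2.139e+00] F [ 0.8  0.6 -0.2] w 40.6
[-9.43, -5.58, 0.6] [0.007, -0.003, 0.519]
```

Request:
{"api": "send_rows", "payload": {"rows": [[[-9.4,-5.6,0.5,0,0,0.5],[-9.4,-5.6,0.5,0,0,0.5],[-9.4,-5.6,0.5,0,0,0.5],[-9.4,-5.6,0.5,0,0,0.5],[-9.4,-5.6,0.5,0,0,0.5],[-9.4,-5.6,0.5,0,0,0.5],[-9.4,-5.6,0.5,0,0,0.5],[-9.4,-5.6,0.5,0,0,0.5]]], "grip": 255}}

```text
clock: 32.5
eef_pos: [417.5, 198.6, 197.7]
tool_rot: [-3.141, -0.0, 1.641]
force: [-0.1, -0.8, -0.9]
width: -0.1
gripper_force: 0.0
```

Run:
```python
from h import *
go(419.7,199.3,140,92.85)
im=snap('top'); p=im['pixels'][:,:,::-1]
a=cv2.resize(p[240:310,170:310],None,fx=4,fy=4,interpolation=cv2.INTER_CUBIC)
im=snap('scene'); q=im['pixels'][:,:,::-1]
b=cv2.resize(q[170:250,330:470],None,fx=4,fy=4,interpolation=cv2.INTER_CUBIC)
cv2.imwrite('pics/d8.png',np.vstack([a,b]))
```

```text
t 32.5 at [417.5 198.6 197.7] [-3.141 -0.     1.641] F [-0.1 -0.8 -0.9] w -0.1
[0.05, 0.23, 5.77] [-0.0, -0.0, 0.021]
```

View pics/d8.png

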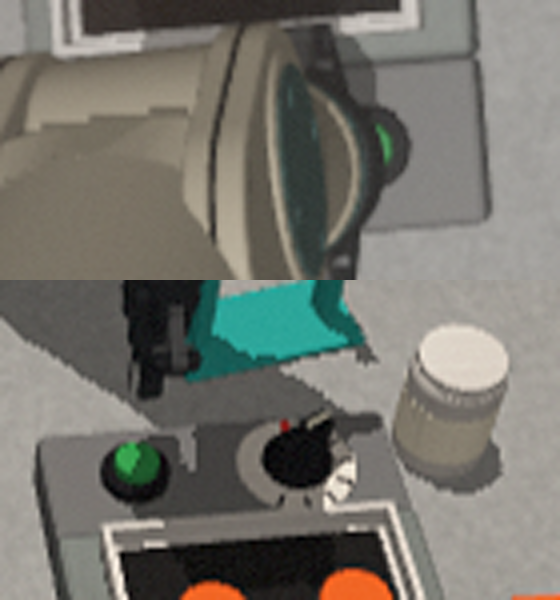

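The selector's pointer now points up and to the right, at about (318,418) in the lower panel, with the red mark at (286,425). I'll compare that with where each click position should appear.

Run:
```python
from h import *
im=load('scene')
for n in(1,2,3):
    for r in(8,21):
        a=np.radians(182.85-30*n); p=px(im,(415+r*np.cos(a),307.5+r*np.sin(a),84)); print(n,r,[round(float(4*(p[0]-330))),round(float(280+4*(p[1]-170)))])
```

```text
1 8 [308, 416]
1 21 [313, 402]
2 8 [313, 419]
2 21 [327, 410]
3 8 [316, 423]
3 21 [335, 422]
```

It matches position 2, whose predicted tip is (327,410). Now pressing the button.

Request:
{"api": "send_rows", "payload": {"rows": [[[0,0.2,3,0,0,0],[0,0.2,5.5,0,0,0],[0,0.2,6,0,0,0],[0,0.2,6,0,0,0],[0,0.2,6,0,0,0]]]}}

```text
clock: 33.1
eef_pos: [419.2, 198.2, 138.4]
tool_rot: [-3.141, -0.0, 1.64]
force: [-2.4, 0.1, 1.8]
width: -0.2
gripper_force: 1.0
```

Request:
{"api": "send_rows", "payload": {"rows": [[[0,0,0.3,0,0,0],[0,0,0.6,0,0,0],[0,0,0.8,0,0,0],[0,0,0.8,0,0,0]]]}}

```text
clock: 33.5
eef_pos: [419.7, 198.2, 133.0]
tool_rot: [3.14, -0.003, 1.639]
force: [-7.0, -3.0, 40.3]
width: 0.2
gripper_force: 19.9
```

Request:
{"api": "send_rows", "payload": {"rows": [[[0,0,-2,0,0,0],[0,0,-6,0,0,0],[0,0,-10,0,0,0],[0,0,-13,0,0,0],[0,0,-13,0,0,0],[0,0,-13,0,0,0]]]}}

```text
clock: 34.1
eef_pos: [420.0, 198.8, 260.4]
tool_rot: [3.139, -0.001, 1.64]
force: [-0.4, 0.4, -0.7]
width: 0.0
gripper_force: 0.0
```

Run:
```python
from h import *
im=snap('scene','fin',(200,160,480,350),2.8)
```

```text
(no output)
```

View pics/fin.png

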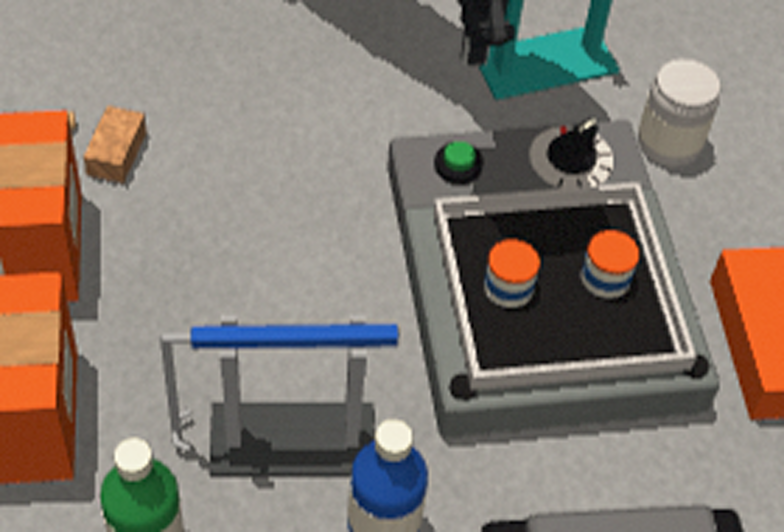

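The picture shows both tins upright in the tray at (512,275) and (610,262), the hook on its rest at (295,335), and the selector pointer at position 2, around (590,126). No other tins are visible on the bench. Handing in.

```bash
python3 -c "
from cell import ctrl
print(ctrl.finish_job())"
```

```text
the job is handed in; nothing more can be done
None
```

I handed the job in without a verdict coming back: the lost tin was hooked out, the hook is back on its rest, both tins I found stand upright in the tray, the selector is at 2, and the start button was pressed to its stop (about 40 N on the fingertips).

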